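# Clear the build plate, then index the suction mouth one hole and hold it locked

### The arm

A 7-joint arm with a two-finger parallel gripper is mounted at the origin on the work surface. World frame = base frame: x ahead of the robot, y to its left, z up, the work surface at z = 0. Lengths are in mm, angles in rad, forces in N, time in s.
With the tool pointing down it reaches from about 400 to 875 mm from the base axis. Payload 4.4 kg.
Tool frame: the origin (TCP) lies midway between the tips of the shut fingers; the grasp point (between the pads) lies 19 mm behind it; x points along the fingers, y is the direction in which the jaws open and shut, and the axes are right-handed (so a half turn about x gives the same grasp; the last joint's range is limited). The gripper opens to 85 mm and grips with 20 to 120 N. Pads are 22 mm wide; open, the fingers measure 114 mm over their backs; the gripper's body (76 mm by 85 mm) begins 54 mm behind the grasp point. The pads swing forward as they close: fully open they stand 13 mm farther back than shut.
Start: joints at [1.234, 0.628, 0.038, 1.517, -0.027, 0.996, -0.02], TCP at [173.904, -626.319, 231.313] pointing down, gripper open.
Joint ranges: [-3.06, 3.06], [-0.37, 2.12], [-1.25, 1.32], [0.18, 2.47], [-1.1, 4.24], [0.23, 1.98], [-2.94, 2.94]. Speed limits (rad/s): [2.57, 2.57, 3.14, 3.14, 3.14, 3.14, 3.14].

### API

Orientations are given as [roll, pitch, yaw] about the fixed x, y, z axes, in that order (R = Rz(yaw) Ry(pitch) Rx(roll)).
In Python, from cell import ctrl gives the robot as it stands.
- The arm moves only by the tool arm_command, never from a script. Its argument "series" is a list of rows, each a list of 7 numbers: the opening, from 0 (shut) to 1 (fully open), then the shift along the world's x, y, z in cm, then the turn, a rotation vector about the world's x, y, z in degrees. In form: [[claw, x, y, z, rx, ry, rz], ...]. A call has 1 to 20 rows; each row shifts and turns the commanded pose from where the row before left it; what a row does not reach is not made up. A row lasts 1/12 s, in which the tool goes at most 41.7 mm and 7.16 degrees, less where a joint would pass 70% of its speed; a pose out of reach is approached as far as the arm can. A call with a gripper value outside its range is refused whole. The fingers move at their own pace and stop on an object; the grip force is fixed at half the most. Time passes only in rows, so rows that do not move let the fingers close. It gives the time, the measured TCP pose, the force and the opening at its end, in the units of the state.
- ctrl.read_state(): the state, without advancing time (a new reading comes with each control period).
- ctrl.get_image(name): name is "side" or "top"; returns the picture (420x560x3 uint8, blue, green, red); there is no depth.
- ctrl.calibration(name): a dict with "fovy" (degrees; the focal length in pixels is half the picture's height over the tangent of half this angle, whatever the lens; pixels are square), "cx", "cy" (the principal point, pixels), "k1" (the pictures are not rectified: a ray, as slopes to the right and down, at radius r is drawn at 1 + k1 r^2 times it, then the intrinsics apply), "cam_to_world" (4x4, takes a point from camera to world coordinates). Camera axes: x right, y up, looking along -z (the intrinsics and any distortion apply to the point x, -y, -z); pixel columns grow to the right and rows downward; lengths in mm; the calibration is good to about 2 mm. A picture is of the moment at which its call begins. calibration takes no time and is no camera call.
- ctrl.finish_job(): hands the job in, once; it reports no verdict.
Trained networks look in the newest picture that a camera, given by its name, has taken for a name from the list of things; names that differ only in an ending like _2 or _b are one class to them, and where a whole thing is asked for, a point or a joint stands for the part that bears it (a point fixed in the world has none). Each returns a list of dicts, best first, with "conf" (0 to 1); they miss things now and then, are a little off and sometimes report something else, mostly with a low value. They report only what shows in the picture. A call takes as long as a camera call.
- ctrl.spot_in(label, camera): "centre" ([x, y, z] in mm, in world coordinates, good to about 4 mm: the middle of the surface that is visible of it).
The state is a dict: "clock": time; "qpos": joint angles; "qd": joint speeds; "tau": joint torques, N m; "eef_pos": TCP position; "tool_rot": TCP orientation; "force": force on the tool from outside, world axes, zero at the start; "torque": the same for the moment, N m; "width": finger opening in mm.
Only numpy, scipy, OpenCV 4.12 (cv2) and the standard library are available. Lean on these libraries where they do the work, as an engineer would, in place of code of your own. Each camera call takes 0.05 s, during which the arm holds its last target.

### The job

Get the plate station ready for the next print: with the scraper block, wipe the three loose print scraps off the build plate into the orange scrap tray beside it (do not touch the scraps with the gripper), then set the scraper block back down flat on the middle of its rubber mat and let go of it. Then take the red knob, pull the lock plunger up, slide the suction-mouth section along the yellow tube to the next hole only, and let the pin go fully home in that hole. Finish while still holding the knob firmly with the pin down in the hole; do not let go, and leave the spool, the bottle and the green bracket where they stand.

Things in the scene. Friction and masses are not known exactly. Their poses are not given: they have to be found in the camera images.
- plate (a point): Centre of the top face of the build plate, a dark steel plate with a pale grid, on a grey plinth; fixed, top 30 mm above the table. The plate is 150 mm along this frame's x and 200 mm along its y. It may stand turned on the table by up to 0.2 rad. The scrap tray adjoins its -y edge. The three scraps lie within 35 mm of its centre line in x and 60 mm in y.
- tray (a point): Middle of the floor of the orange scrap tray (axes as the plate's), 138 mm from the plate's centre along the plate's -y and 26 mm below the plate's top. The tray is open towards above and inside measures 162 mm in x and 74 mm in y (the plate's edge is its fourth wall, at y = +38 mm); its three other walls end 24 mm above the table, 6 mm below the plate's top, so a scraper at plate height passes over them.
- chip1: Blue loose scrap of printed plastic, a block 22 x 14 x 10 mm, 12 g; origin at the centre of its underside, x along the 22 mm. Lies loose on the plate.
- chip2: Yellow loose scrap, same shape and size as chip1.
- chip3: White loose scrap, same shape and size as chip1.
- scraper_grip (a point): Centre of the wooden grip of the scraper block, 41 mm above the block's underside. The grip is 80 mm along x, 24 mm wide along y, 40 mm high (its top 61 mm above the underside). Below it a green block, 120 mm along x, 40 mm along y and 22 mm high: the wiping edge is its long side. About 160 g. Loose; it stands on the mat, underside 4 mm above the table.
- scraper: The same scraper block; origin at the centre of its underside.
- mat: Black rubber mat for the scraper, fixed, 150 mm along x, 80 mm along y, 4 mm thick; origin at the centre of its underside, on the table.
- rail: Yellow square tube, 40 mm wide, 300 mm along its y, its top 48 mm above the table, fixed behind the plate (beyond it from the robot), parallel to the plate's y; origin on the table under its middle. It has three holes of 12 mm in its top at y = +70, 0 and -70 mm. The pin starts in the hole at +70; the next hole is the middle one.
- knob: Red round knob of the lock plunger, 30 mm across, 28 mm high, axis upright; origin at its centre, 86 mm above the table when the pin is home. It stands on a 12 mm stem, its underside 15 mm above the flat top of the aluminium sleeve (57 mm above the table). Axes as the rail's. A grey suction mouth on the sleeve, top 60 mm above the table, lies 27 to 53 mm from the knob's axis on the robot's side (-x). A finger can grip it from any side.
- sleeve (a joint): Slide of the aluminium sleeve with suction mouth and plunger along the yellow tube, in m: 0 with the pin in the starting hole, growing along the rail's -y; the next hole is at 0.070, the last at 0.140. About 2 N of friction. Held by the pin, with about 2 mm play each way, unless the plunger is up.
- plunger (a joint): Lift of the lock plunger in m: 0 with the pin (8 mm thick, round end) home 8 mm deep in its hole, 0.008 just clear of it, 0.014 at the upper stop. A spring pulls it down with 5 N at 0 and 8.5 N at the stop; let down between holes the pin rides on the tube at 0.008 and drops when it meets a hole.
- spool: Bystander: filament spool (black flanges, blue winding) lying flat, 100 mm across, 44 mm high; origin under its centre.
- bottle: Bystander: white bottle with blue cap, 56 mm across, 130 mm high; origin under its centre.
- bracket: Bystander: green printed bracket, 60 x 50 x 51 mm; origin under its centre.

How it is judged:
By the outcome, as a careful person would: the job done as asked, in the order asked, and still so for the second after the job is handed in, while the arm keeps its last pose, push and grip.
It also fails if it takes over 58 s, if anything falls off the work surface, if the arm or the gripper's body presses on something with over 40 N, if the wrist force passes 120 N, or if a joint passes its speed limit or range.

## Working session

There is one attempt and no reset: what is moved stays moved. The work goes in short steps, Python scripts to look and compute and a tool call to move; the robot and the scene stay as the last step left them, time stands still between calls to the robot, and variables do not carry over. Pictures are saved under pics/ and viewed, and the job is handed in when it is done.

Besides the shell and the picture viewer there is one more tool, called after "Call:" in YAML: its name, and indented under it one key for each argument. arm_command: Moves the arm, as the interface text tells. Its arguments: {"type":"object","properties":{"series":{"type":"array"}},"required":["series"]}

```bash
mkdir -p pics; ls; python3 - <<'E'
from cell import ctrl
import cv2
s=ctrl.read_state();print({k:s[k] for k in('clock','eef_pos','tool_rot','force','width')})
for c in('side','top'):
    cv2.imwrite(f'pics/{c}0.png',ctrl.get_image(c));print(c,ctrl.calibration(c))
E
```

```text
pics
{'clock': 0.0, 'eef_pos': array([ 173.71990212, -625.69167144,  230.39703614]), 'tool_rot': array([-1.55819191,  1.56886576,  1.85417382]), 'force': array([-0.35852408, -0.20530576, -0.49840687]), 'width': 85.40638460974579}
side {'fovy': 54.87852727048468, 'cx': 279.34804151736313, 'cy': 217.06149080101486, 'k1': 0.008795804343917671, 'cam_to_world': array([[-8.64230775e-01,  3.50392976e-01, -3.61012368e-01,
         1.74814029e+02],
       [-5.03061904e-01, -6.10177152e-01,  6.12056014e-01,
         6.21758919e+02],
       [-5.82137050e-03,  7.10569213e-01,  7.03603230e-01,
         8.18047154e+02],
       [ 0.00000000e+00,  0.00000000e+00,  0.00000000e+00,
         1.00000000e+00]])}
top {'fovy': 47.31059489462096, 'cx': 280.36486100134516, 'cy': 210.55901232972727, 'k1': -0.032988920154133315, 'cam_to_world': array([[-2.75721909e-02,  9.78458586e-01, -2.04593670e-01,
         3.10573662e+02],
       [-9.99611962e-01, -2.61770350e-02,  9.52300820e-03,
         2.45633550e+00],
       [ 3.96221346e-03,  2.04776851e-01,  9.78800665e-01,
         1.19889380e+03],
       [ 0.00000000e+00,  0.00000000e+00,  0.00000000e+00,
         1.00000000e+00]])}
```

View pics/top0.png

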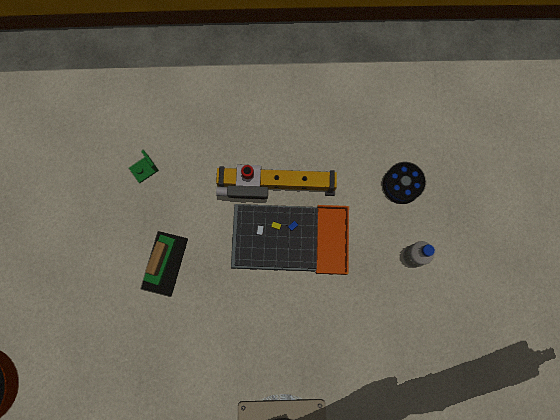

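View pics/side0.png

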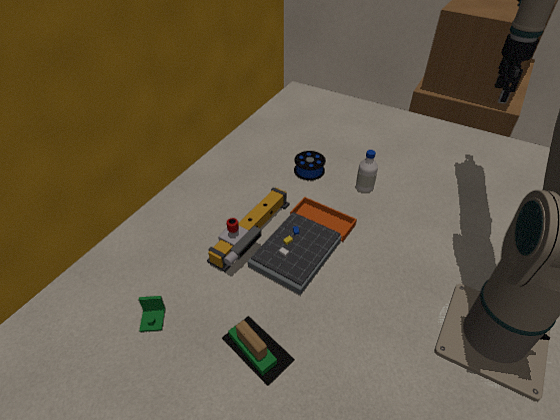

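```bash
cat > h.py <<'E'
import numpy as np,cv2
from cell import ctrl
def K(c):
    d=ctrl.calibration(c);f=210/np.tan(np.radians(d['fovy']/2));return d,f
def ray(c,u,v):
    d,f=K(c);p=np.array([(u-d['cx'])/f,(v-d['cy'])/f]);q=p.copy()
    for _ in range(20): q=p/(1+d['k1']*(q@q))
    M=d['cam_to_world'];return M[:3,3],M[:3,:3]@np.array([q[0],-q[1],-1])
def at(c,u,v,z):
    o,r=ray(c,u,v);return o+r*(z-o[2])/r[2]
def proj(c,P):
    d,f=K(c);M=d['cam_to_world'];p=M[:3,:3].T@(np.asarray(P,float)-M[:3,3]);q=np.array([p[0],-p[1]])/-p[2]
    q=q*(1+d['k1']*(q@q));return q*f+[d['cx'],d['cy']]
E
python3 - <<'E'
from h import *
for n in('plate','tray','chip1','chip2','chip3','scraper_grip','scraper','mat','rail','knob','sleeve','spool','bottle','bracket'):
    r=ctrl.spot_in(n,'top');print(n,[(np.round(x['centre']),round(x['conf'],2)) for x in r[:2]])
E
```

```text
plate [(array([482., -35.,  30.]), 0.88), (array([513., -39.,  39.]), 0.55)]
tray [(array([484., -36.,  33.]), 0.83), (array([ 618., -322.,   46.]), 0.71)]
chip1 [(array([515.,   1.,  40.]), 0.64), (array([514., -38.,  38.]), 0.52)]
chip2 [(array([515.,   1.,  40.]), 0.64), (array([514., -38.,  38.]), 0.52)]
chip3 [(array([515.,   1.,  40.]), 0.64), (array([514., -38.,  38.]), 0.52)]
scraper_grip [(array([438., 286.,  26.]), 0.79)]
scraper [(array([441., 285.,  27.]), 0.72)]
mat [(array([416., 268.,   4.]), 0.59)]
rail [(array([626.,  34.,  48.]), 0.66)]
knob [(array([636.,  66., 100.]), 0.55)]
sleeve [(array([514., -38.,  36.]), 0.74), (array([612.,  69.,  56.]), 0.7)]
spool [(array([ 619., -322.,   47.]), 0.73)]
bottle [(array([ 432., -326.,   88.]), 0.72), (array([485., -38.,  30.]), 0.66)]
bracket [(array([677., 341.,  10.]), 0.73)]
```

```bash
python3 - <<'E'
import cv2
a=cv2.imread('pics/top0.png');b=cv2.imread('pics/side0.png')
cv2.imwrite('pics/top0c.png',cv2.resize(a[155:305,130:360],None,fx=3.4,fy=3.4,interpolation=cv2.INTER_CUBIC))
cv2.imwrite('pics/side0c.png',cv2.resize(b[180:390,195:365],None,fx=2.8,fy=2.8,interpolation=cv2.INTER_CUBIC))
E
```

```text
(no output)
```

View pics/top0c.png

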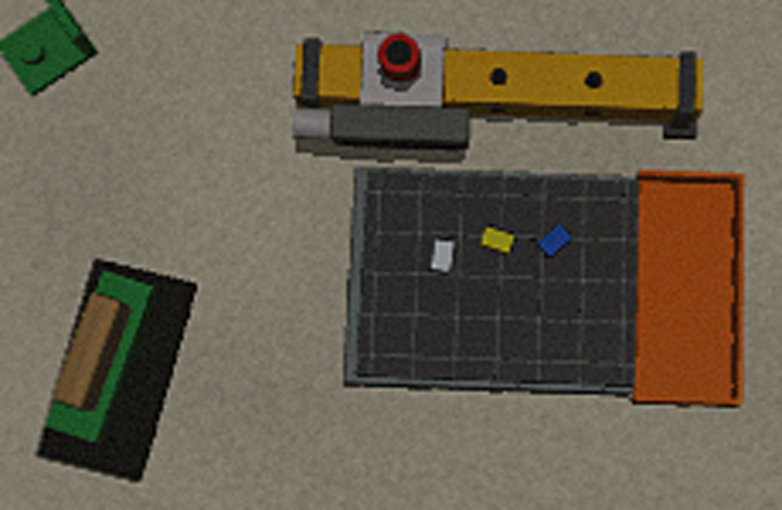

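View pics/side0c.png

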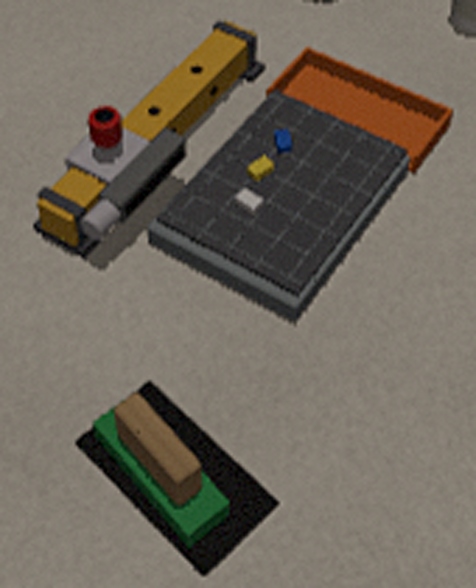

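```bash
cat > m.py <<'E'
from h import *
def T(x,y,z): return np.round(at('top',130+x/3.4,155+y/3.4,z),1)
def S(x,y,z): return np.round(at('side',195+x/2.8,180+y/2.8,z),1)
E
python3 - <<'E'
from m import *
def rect(n,a,b):
    print(n)
    for k,l in (('T',a),('S',b)):
        l=np.array(l)
        e=[l[(i+1)%4]-l[i] for i in range(4)]
        print(k,l[:,:2].tolist(),'c',l.mean(0)[:2],[round(float(np.hypot(*v[:2]))) for v in e],[round(float(np.arctan2(v[1],v[0])),3) for v in e])
rect('mat',[T(97,260,4),T(197,284,4),T(141,481,4),T(38,455,4)],[S(150,381,4),S(279,502,4),S(205,575,4),S(76,441,4)][0:4])
rect('plate far+y,far-y,near-y,near+y',[T(360,170,30),T(638,175,30),T(632,390,30),T(350,385,30)],[S(150,235,30),S(275,93,30),S(408,152,30),S(293,300,30)])
print('chips T',T(443,255,40),T(498,240,40),T(555,240,40))
print('chips S',S(249,198,40),S(261,166,40),S(283,139,40))
rect('grip',[T(100,293,65),T(121,297,65),T(80,408,65),T(53,400,65)],[S(137,393,65),S(200,470,65),S(178,481,65),S(115,405,65)])
print('holes T',T(498,77,48),T(594,80,48),'S',S(153,111,48),S(196,70,48))
print('knob top T',T(400,51,100),'S',S(105,114,100))
print('tray far-y',T(744,173,24),T(741,405,24),S(309,48,24),S(452,114,24))
print('bracket',ctrl.spot_in('bracket','side')[:1], 'bottle', ctrl.spot_in('bottle','side')[:1])
for n in ('scraper_grip','knob','chip1','mat','plate'):
    print(n,[(np.round(x['centre']),round(x['conf'],2)) for x in ctrl.spot_in(n,'side')])
E
```

```text
mat
T [[514.6, 300.0], [494.7, 225.4], [351.8, 264.4], [372.2, 339.7]] c [433.325 282.375] [77, 148, 78, 148] [-1.831, 2.875, 1.306, -0.272]
S [[491.3, 227.7], [350.1, 265.9], [369.8, 340.8], [512.2, 301.7]] c [430.85  284.025] [146, 77, 148, 77] [2.877, 1.314, -0.268, -1.846]
plate far+y,far-y,near-y,near+y
T [[572.0, 101.7], [562.8, -102.3], [405.8, -91.2], [414.8, 110.3]] c [488.85    4.625] [204, 157, 202, 157] [-1.616, 3.071, 1.526, -0.055]
S [[562.2, 117.0], [553.2, -96.3], [405.4, -88.7], [419.7, 115.2]] c [485.125  11.8  ] [213, 148, 204, 143] [-1.613, 3.09, 1.501, 0.013]
chips T [505.5  41.7  40. ] [515.4   1.8  40. ] [514.3 -39.4  40. ]
chips S [503.3  43.4  40. ] [513.    4.2  40. ] [511.8 -36.2  40. ]
grip
T [[480.7, 282.2], [477.4, 267.3], [400.6, 294.2], [406.6, 313.2]] c [441.325 289.225] [15, 81, 20, 80] [-1.789, 2.805, 1.265, -0.396]
S [[470.4, 270.7], [397.1, 299.8], [406.2, 314.7], [479.0, 287.3]] c [438.175 293.125] [79, 17, 78, 19] [2.764, 1.023, -0.36, -2.049]
holes T [635.   -1.4  48. ] [630.9 -71.5  48. ] S [6.343e+02 2.000e-01 4.800e+01] [628.7 -69.5  48. ]
knob top T [641.1  67.  100. ] S [638.4  66.8 100. ]
tray far-y [ 563.6 -181.2   24. ] [ 393.3 -169.5   24. ] [ 557.8 -178.8   24. ] [ 390.5 -162.5   24. ]
bracket [{'centre': [678.8, 334.3, 8.2], 'conf': 0.61}] bottle [{'centre': [430.7, -321.5, 67.4], 'conf': 0.72}]
scraper_grip [(array([429., 302.,  26.]), 0.93)]
knob [(array([639.,  76.,  97.]), 0.64)]
chip1 [(array([515.,   3.,  38.]), 0.48)]
mat [(array([408., 285.,   2.]), 0.56), (array([ 612., -308.,   44.]), 0.17)]
plate [(array([484.,  -5.,  30.]), 0.81), (array([635.,  75.,  97.]), 0.47), (array([429., 304.,  33.]), 0.4)]
```

```bash
python3 - <<'E'
from m import *
import cv2
a=cv2.imread('pics/top0.png');b=cv2.imread('pics/side0.png')
def box(c,L,W,yaw,z): 
    ca,sa=np.cos(yaw),np.sin(yaw)
    return [[c[0]+ca*x-sa*y,c[1]+sa*x+ca*y,z] for x,y in ((L/2,W/2),(-L/2,W/2),(-L/2,-W/2),(L/2,-W/2))]
def poly(c,q,col,off,s,img):
    p=np.array([(proj(c,P)-off)*s for P in q]);cv2.polylines(img,[np.round(p*16).astype(np.int32)],True,col,1,cv2.LINE_AA,4)
out=[]
for c,im,off,(w,h),s in(('top',a,(130,155),(230,150),3.4),('side',b,(195,180),(170,210),2.8)):
    x=cv2.resize(im[off[1]:off[1]+h,off[0]:off[0]+w],None,fx=s,fy=s,interpolation=cv2.INTER_CUBIC)
    off=np.array(off)-(0.5-0.5/s)*0
    poly(c,box((432,283),150,80,-.27,4),(255,255,0),off,s,x)
    sc=(440,290);y=-.34
    poly(c,box(sc,120,40,y,26),(255,0,255),off,s,x)
    poly(c,box(sc,80,24,y,65),(0,0,255),off,s,x)
    poly(c,box((487,6),150,200,-.058,30),(0,255,255),off,s,x)
    yd=np.array([.062,.998]);k=np.array([639.5,68.5])
    for i in range(3): poly(c,box(k-yd*70*i,12,12,-.06,48 if i else 100),(255,0,255),off,s,x)
    cv2.imwrite(f'pics/fit_{c}.png',x)
E
```

```text
(no output)
```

View pics/fit_top.png

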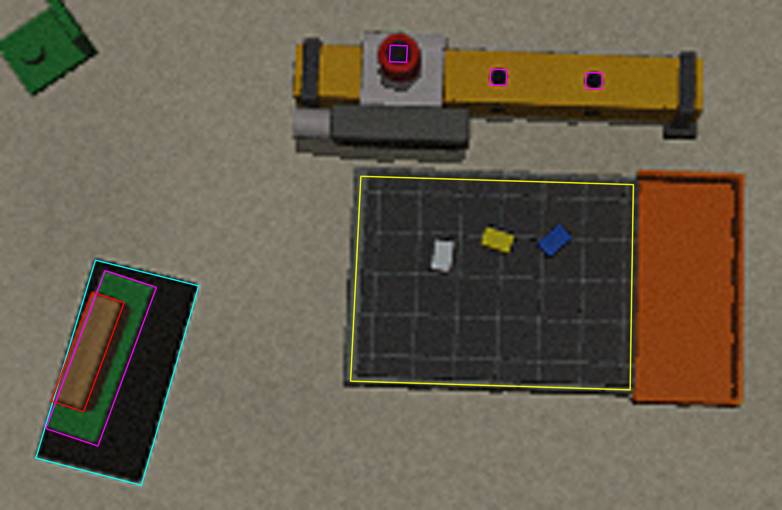

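View pics/fit_side.png

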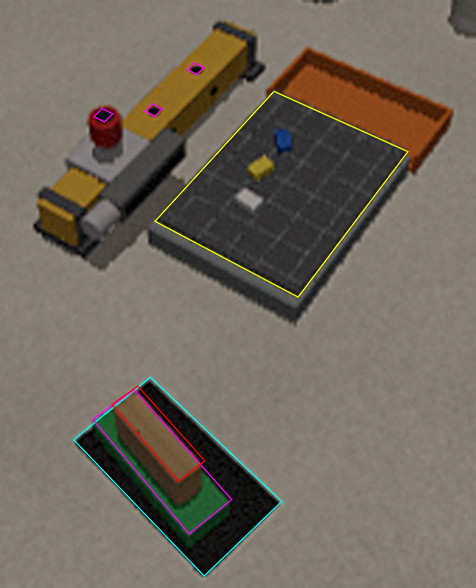

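```bash
python3 - <<'E'
from m import *
from scipy.spatial.transform import Rotation as Ro
s=ctrl.read_state();R=Ro.from_euler('xyz',s['tool_rot']).as_matrix();print(np.round(R,3),s['clock'])
print(np.degrees(np.arctan2(R[1,1],R[0,1])))
print(np.array([432,283])-0)
E
```

```text
[[ 0.     0.267 -0.964]
 [ 0.    -0.964 -0.267]
 [-1.    -0.    -0.   ]] 1.15
-74.48718686519956
[432 283]
```

Call:
arm_command:
  series:
    - [1,3.2,2,0,0,0,4.8]
    - [1,3.2,2,0,0,0,4.8]
    - [1,3.2,2,0,0,0,4.8]
    - [1,3.2,2,0,0,0,4.8]
    - [1,3.2,2,0,0,0,4.8]
    - [1,3.2,2,0,0,0,4.8]
    - [1,3.2,2,0,0,0,4.8]
    - [1,3.2,2,0,0,0,4.8]
    - [1,3.2,2,0,0,0,4.8]
    - [1,0.9,3.7,0,0,0,4.8]
    - [1,0.9,3.7,0,0,0,4.8]
    - [1,0.9,3.7,0,0,0,4.8]
    - [1,0.9,3.7,0,0,0,4.8]
    - [1,0.9,3.7,0,0,0,4.8]
    - [1,0.9,3.7,0,0,0,4.8]
    - [1,0.9,3.7,0,0,0,4.8]
    - [1,0.9,3.7,0,0,0,4.8]
    - [1,0.9,3.7,0,0,0,4.8]
    - [1,0.9,3.7,0,0,0,4.8]
    - [1,0.9,3.7,0,0,0,4.8]

```text
clock: 2.82
eef_pos: [561.2, -37.7, 231.6]
tool_rot: [0.722, 1.57, -0.47]
force: [0.5, -0.2, -0.6]
width: 84.9
```

Call:
arm_command:
  series:
    - [1,-1.2,3.3,-0.5,0,0,4.9]
    - [1,-1.2,3.3,-0.5,0,0,4.9]
    - [1,-1.2,3.3,-1,0,0,4.9]
    - [1,-1.2,3.3,-1,0,0,4.9]
    - [1,-1.2,3.3,-1.5,0,0,4.9]
    - [1,-1.2,3.3,-1.5,0,0,4.9]
    - [1,-1.2,3.3,-1.5,0,0,4.9]
    - [1,-1.2,3.3,-1.5,0,0,4.9]
    - [1,-1.2,3.3,-1.5,0,0,4.9]
    - [1,-1.2,3.3,-1.5,0,0,4.9]
    - [1,0,0,0,0,0,0]
    - [1,0,0,0,0,0,0]

```text
clock: 3.82
eef_pos: [439.2, 293.0, 110.7]
tool_rot: [-3.121, 1.569, 2.827]
force: [1.2, -0.6, 0.3]
width: 85.5
```

```bash
cat > st.py <<'E'
from m import *
from scipy.spatial.transform import Rotation as Ro
def st():
    s=ctrl.read_state();R=Ro.from_euler('xyz',s['tool_rot']).as_matrix()
    print('t',s['clock'],'pos',np.round(s['eef_pos'],1),'yawY',round(float(np.degrees(np.arctan2(R[1,1],R[0,1]))),2),'xax',np.round(R[:,0],3),'F',np.round(s['force'],1),'T',np.round(s['torque'],2),'w',round(s['width'],1),'q',np.round(s['qpos'],2))
if __name__=='__main__':
    import sys;st()
    for c in sys.argv[1:]:
        n,c=c.split(':');cv2.imwrite(f'pics/{n}.png',ctrl.get_image(c))
E
python3 st.py a1:top a2:side; python3 -c "
import cv2
a=cv2.imread('pics/a1.png');b=cv2.imread('pics/a2.png')
import numpy as np
cv2.imwrite('pics/a3.png',np.hstack([cv2.resize(a[155:315,120:260],(400,457)),cv2.resize(b[250:390,200:330],(400,431))[:431].copy() if 0 else cv2.resize(b[250:390,200:330],(400,457))]))"
```

```text
t 3.8167 pos [439.2 293.  110.7] yawY 70.78 xax [-0.002  0.001 -1.   ] F [ 1.2 -0.6  0.3] T [-0.07 -0.02 -0.01] w 85.5 q [-0.28  0.69 -0.55  1.96  0.57  0.66  0.04]
```

View pics/a3.png

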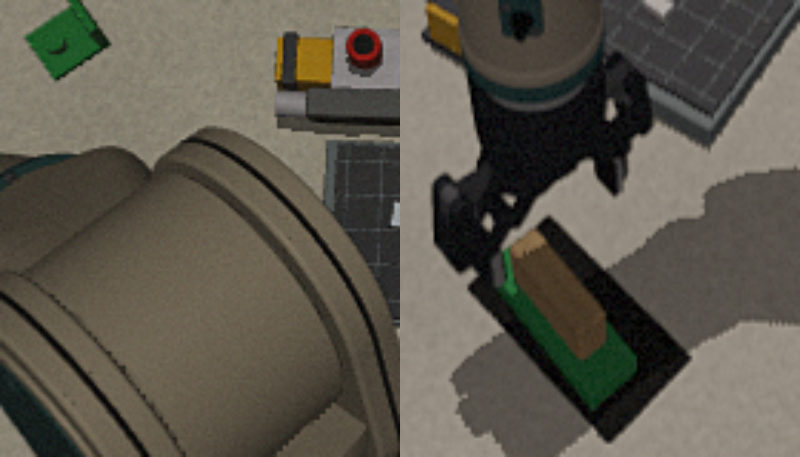

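Call:
arm_command:
  series:
    - [1,0,-0.2,-2,0,0,0]
    - [1,0,0,-2,0,0,0]
    - [1,0,0,-2,0,0,0]
    - [1,0,0,-1.8,0,0,0]
    - [1,0,0,0,0,0,0]
    - [0,0,0,0,0,0,0]
    - [0,0,0,0,0,0,0]
    - [0,0,0,0,0,0,0]
    - [0,0,0,0,0,0,0]
    - [0,0,0,0,0,0,0]
    - [0,0,0,0,0,0,0]
    - [0,0,0,0,0,0,0]
    - [0,0,0,0,0,0,0]

```text
clock: 5.0
eef_pos: [441.6, 289.1, 34.4]
tool_rot: [0.808, 1.569, 0.467]
force: [0.1, -0.6, 5.6]
width: 23.1
```

```bash
python3 st.py a4:side; python3 -c "
import cv2
b=cv2.imread('pics/a4.png')
cv2.imwrite('pics/a4c.png',cv2.resize(b[230:400,190:340],None,fx=3.4,fy=3.4))"
```

```text
t 5.0 pos [441.6 289.1  34.4] yawY 70.51 xax [ 0.002  0.001 -1.   ] F [ 0.1 -0.6  5.6] T [-0.12  0.08 -0.05] w 23.1 q [-0.35  0.8  -0.43  2.    0.69  0.49 -0.06]
```

View pics/a4c.png

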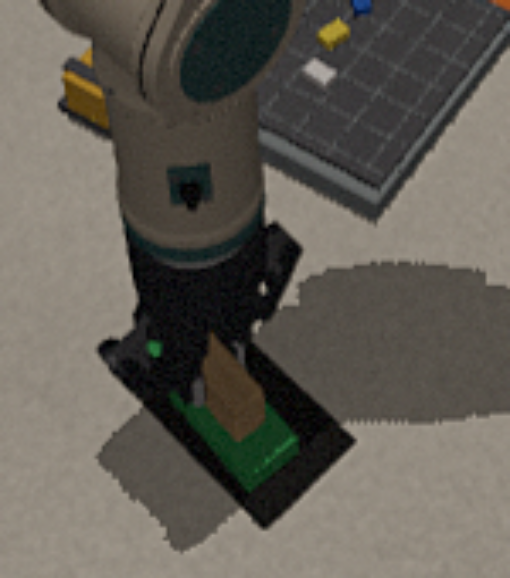

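Call:
arm_command:
  series:
    - [0,0,0,1,0,0,0]
    - [0,0,0,2,0,0,0]
    - [0,0,0,2,0,0,0]
    - [0,0.8,-2.6,0.5,0,0,2]
    - [0,0.8,-2.6,0,0,0,2]
    - [0,0.8,-2.6,0,0,0,2]
    - [0,0.8,-2.6,0,0,0,2]
    - [0,0.9,-2.6,0,0,0,2]
    - [0,0.9,-2.6,0,0,0,2]
    - [0,0.9,-2.6,0,0,0,2.1]
    - [0,0.9,-2.6,0,0,0,2.1]
    - [0,0,0,0,0,0,0]
    - [0,0,0,0,0,0,0]

```text
clock: 6.13
eef_pos: [509.3, 78.3, 88.6]
tool_rot: [-1.629, 1.57, -1.691]
force: [-0.4, -0.0, -0.9]
width: 23.2
```

```bash
python3 st.py a5:side a6:top; python3 -c "
import cv2,numpy as np
a=cv2.imread('pics/a6.png');b=cv2.imread('pics/a5.png')
cv2.imwrite('pics/a5c.png',np.hstack([cv2.resize(a[155:315,190:360],(400,376)),cv2.resize(b[180:340,195:365],(400,376))]))"
```

```text
t 6.1333 pos [509.3  78.3  88.6] yawY 86.44 xax [-0.    -0.001 -1.   ] F [-0.4 -0.  -0.9] T [ 0.04  0.   -0.02] w 23.2 q [ 0.2   0.73 -0.63  2.    0.72  0.64  0.6 ]
```

View pics/a5c.png

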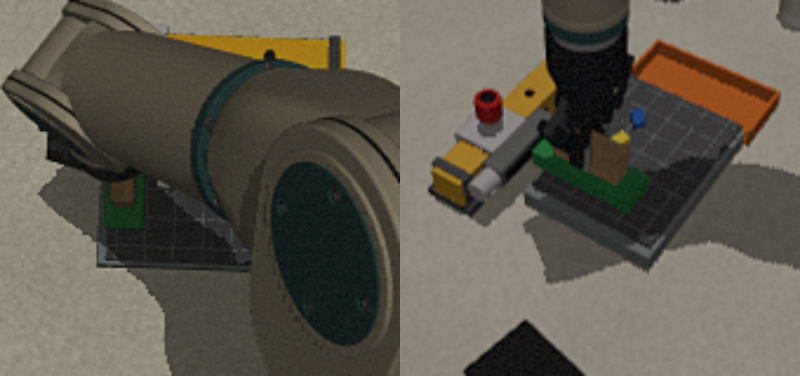

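Call:
arm_command:
  series:
    - [0,0,0.4,0,0,0,0.2]
    - [0,0,0,-1.5,0,0,0]
    - [0,0,0,-1,0,0,0]
    - [0,0,0,-0.2,0,0,0]
    - [0,0,0,0,0,0,0]
    - [0,0,0,0,0,0,0]

```text
clock: 6.73
eef_pos: [508.6, 85.5, 61.3]
tool_rot: [3.044, 1.57, 2.992]
force: [-0.3, 0.8, -0.5]
width: 23.5
```

```bash
python3 st.py a7:side; python3 -c "
import cv2,numpy as np
b=cv2.imread('pics/a7.png')
cv2.imwrite('pics/a7c.png',cv2.resize(b[180:340,195:365],None,fx=3.5,fy=3.5))"
```

```text
t 6.7333 pos [508.6  85.5  61.3] yawY 87.0 xax [-0.  0. -1.] F [-0.3  0.8 -0.5] T [0.01 0.02 0.01] w 23.5 q [ 0.16  0.77 -0.58  2.01  0.77  0.59  0.55]
```

View pics/a7c.png

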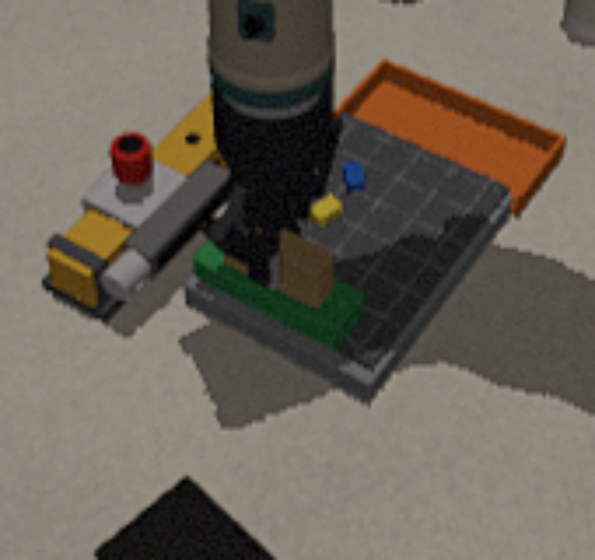

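Call:
arm_command:
  series:
    - [0,-0.05,-0.8,0,0,0,0]
    - [0,-0.06,-1,0,0,0,0]
    - [0,-0.06,-1,0,0,0,0]
    - [0,-0.06,-1,0,0,0,0]
    - [0,-0.06,-1,0,0,0,0]
    - [0,-0.06,-1,0,0,0,0]
    - [0,-0.06,-1,0,0,0,0]
    - [0,-0.06,-1,0,0,0,0]
    - [0,-0.06,-1,0,0,0,0]
    - [0,-0.06,-1,0,0,0,0]
    - [0,-0.06,-1,0,0,0,0]
    - [0,-0.06,-1,0,0,0,0]
    - [0,-0.06,-1,0,0,0,0]
    - [0,0,0,0,0,0,0]

```text
clock: 7.95
eef_pos: [500.7, -46.5, 61.0]
tool_rot: [-2.009, 1.568, -2.066]
force: [-0.0, -0.5, -1.8]
width: 23.1
```

```bash
python3 st.py a8:side; python3 -c "
import cv2,numpy as np
b=cv2.imread('pics/a8.png')
cv2.imwrite('pics/a8c.png',cv2.resize(b[180:340,195:365],None,fx=3.5,fy=3.5))"
```

```text
t 7.95 pos [500.7 -46.5  61. ] yawY 86.72 xax [-0.001 -0.002 -1.   ] F [-0.  -0.5 -1.8] T [ 0.01  0.01 -0.01] w 23.1 q [ 0.42  0.77 -0.59  2.05  0.8   0.57  0.77]
```

View pics/a8c.png

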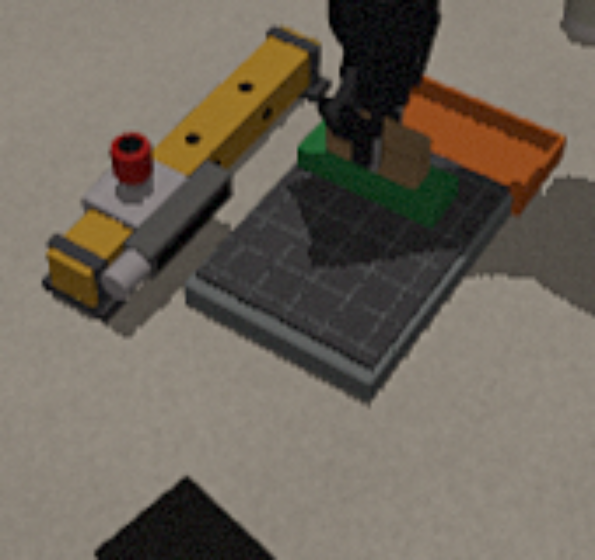

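Call:
arm_command:
  series:
    - [0,-0.05,-0.8,0,0,0,0]
    - [0,-0.05,-0.8,0,0,0,0]
    - [0,-0.05,-0.8,0,0,0,0]
    - [0,-0.05,-0.8,0,0,0,0]
    - [0,-0.05,-0.8,0,0,0,0]
    - [0,-0.05,-0.8,0,0,0,0]
    - [0,-0.05,-0.8,0,0,0,0]
    - [0,0,0,0,0,0,0]
    - [0,0,0,0,0,0,0]
    - [0,0,0,2,0,0,0]
    - [0,0,0,2,0,0,0]
    - [0,0,0,2,0,0,0]
    - [0,0.3,3.5,0,0,0,0]
    - [0,0.3,3.5,0,0,0,0]
    - [0,0.3,3.5,0,0,0,0]
    - [0,0.3,3.5,0,0,0,0]
    - [0,0,0,0,0,0,0]

```text
clock: 9.42
eef_pos: [510.6, 51.5, 122.7]
tool_rot: [1.154, 1.561, 1.112]
force: [0.8, 1.3, -0.6]
width: 23.4
```

```bash
python3 st.py a9:side; python3 -c "
import cv2,numpy as np
b=cv2.imread('pics/a9.png')
cv2.imwrite('pics/a9c.png',cv2.resize(b[150:340,195:365],None,fx=3.1,fy=3.1))"
```

```text
t 9.4167 pos [510.6  51.5 122.7] yawY 87.59 xax [ 0.004  0.009 -1.   ] F [ 0.8  1.3 -0.6] T [ 0.07 -0.02  0.02] w 23.4 q [ 0.31  0.69 -0.7   1.99  0.67  0.7   0.72]
```

View pics/a9c.png

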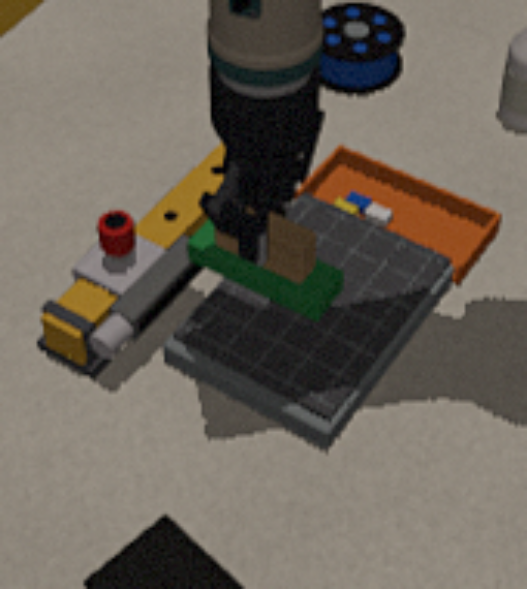

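Call:
arm_command:
  series:
    - [0,-0.5,2,0,0,0,-1]
    - [0,-0.9,2.8,0,0,0,-1.4]
    - [0,-0.9,2.8,0,0,0,-1.4]
    - [0,-0.9,2.8,0,0,0,-1.4]
    - [0,-0.9,2.8,0,0,0,-1.4]
    - [0,-0.9,2.8,-1,0,0,-1.4]
    - [0,-0.9,2.8,-1,0,0,-1.4]
    - [0,-0.9,2.8,-1,0,0,-1.4]
    - [0,-0.6,2,-1,0,0,-1.2]
    - [0,-0.2,0.6,-1,0,0,-0.4]
    - [0,0,0,-1,0,0,0]
    - [0,0,0,0,0,0,0]
    - [0,0,0,0,0,0,0]
    - [0,0,0,0,0,0,0]
    - [0,0,0,0,0,0,0]

```text
clock: 10.72
eef_pos: [434.5, 281.6, 61.8]
tool_rot: [0.095, 1.57, -0.178]
force: [-0.3, -0.4, -1.6]
width: 22.9
```

```bash
python3 st.py b1:side; python3 st.py b1t:top;python3 -c "
import cv2,numpy as np
b=cv2.imread('pics/b1.png')
cv2.imwrite('pics/b1c.png',cv2.resize(b[230:400,190:340],None,fx=3.4,fy=3.4))"
```

```text
t 10.7167 pos [434.5 281.6  61.8] yawY 74.4 xax [ 0.001 -0.    -1.   ] F [-0.3 -0.4 -1.6] T [0.02 0.04 0.01] w 22.9 q [-0.3   0.76 -0.5   2.01  0.69  0.55  0.  ]
t 10.7667 pos [434.5 281.9  61.8] yawY 74.41 xax [ 0.001  0.    -1.   ] F [-0.6  0.  -1.3] T [-0.  0.  0.] w 23.3 q [-0.3   0.76 -0.5   2.01  0.69  0.55  0.  ]
```

View pics/b1c.png

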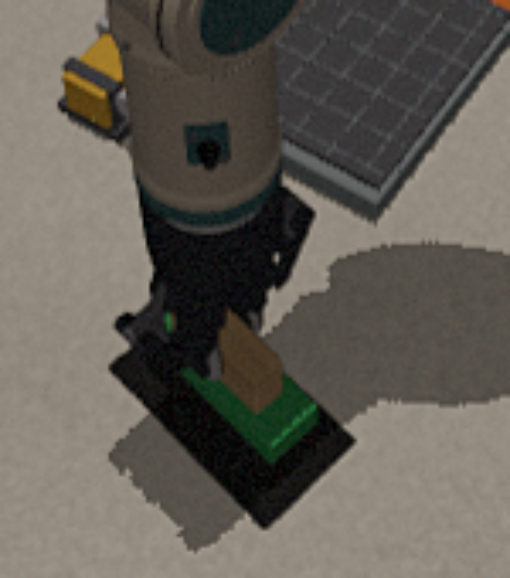

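```bash
python3 - <<'E'
from m import *
for p in((318,405),(270,462)):
    P=at('side',190+p[0]/3.4,230+p[1]/3.4,53.4);d=P[:2]-[434,282];a=-.27
    print(P,d@[np.cos(a),np.sin(a)],d@[-np.sin(a),np.cos(a)])
E
```

```text
[369.18403331 279.90833983  53.4       ] -61.90983079055375 -19.304337111635146
[375.71921294 324.12986168  53.4       ] -67.40668492483744 25.05821649323405
```

Call:
arm_command:
  series:
    - [0,0,0,-1,0,0,0]
    - [0,0,0,-1,0,0,0]
    - [0,0,0,-0.5,0,0,0]
    - [0,0,0,-0.1,0,0,0]
    - [0,0,0,0,0,0,0]
    - [0,0,0,0,0,0,0]
    - [0,0,0,0,0,0,0]

```text
clock: 11.4
eef_pos: [433.5, 282.7, 34.9]
tool_rot: [-2.536, 1.57, -2.806]
force: [0.2, 1.4, -1.4]
width: 23.0
```

Call:
arm_command:
  series:
    - [0,0,0,-0.1,0,0,0]
    - [0,0,0,0,0,0,0]
    - [0,0,0,0,0,0,0]

```text
clock: 11.65
eef_pos: [433.6, 282.8, 34.3]
tool_rot: [2.193, 1.571, 1.923]
force: [-0.4, 0.6, 1.5]
width: 23.3
```

Call:
arm_command:
  series:
    - [0.6,0,0,0,0,0,0]
    - [0.8,0,0,0,0,0,0]
    - [1,0,0,0,0,0,0]
    - [1,0,0,0,0,0,0]
    - [1,0,0,0,0,0,0]
    - [1,0,0,0,0,0,0]
    - [1,0,0,1.5,0,0,0]
    - [1,0,0,3,0,0,0]
    - [1,0,0,3,0,0,0]
    - [1,0,0,3,0,0,0]
    - [1,0,0,2,0,0,0]
    - [1,0,0,0,0,0,0]

```text
clock: 12.65
eef_pos: [435.6, 284.5, 163.2]
tool_rot: [0.896, 1.563, 0.626]
force: [-0.3, 0.1, 0.5]
width: 85.2
```

```bash
python3 st.py b2:side; python3 -c "
import cv2,numpy as np
b=cv2.imread('pics/b2.png')
cv2.imwrite('pics/b2c.png',cv2.resize(b[230:400,190:340],None,fx=3.4,fy=3.4))"
```

```text
t 12.65 pos [435.6 284.5 163.2] yawY 74.5 xax [ 0.006  0.004 -1.   ] F [-0.3  0.1  0.5] T [ 0.05  0.01 -0.04] w 85.2 q [-0.2   0.61 -0.65  1.94  0.53  0.76  0.14]
```

View pics/b2c.png

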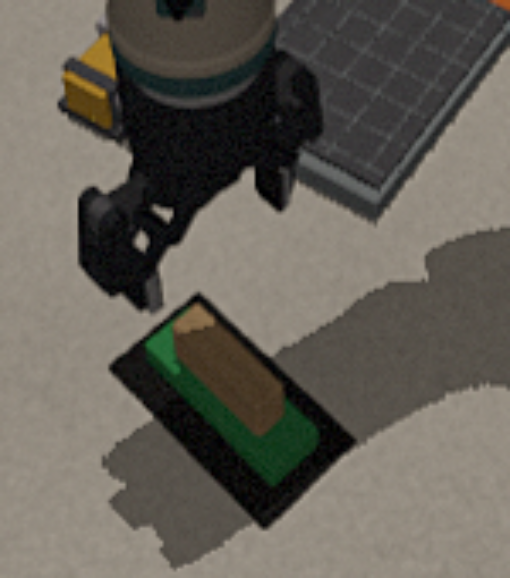

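Call:
arm_command:
  series:
    - [1,1.6,-1.7,0,0,0,0.9]
    - [1,2.6,-2.7,0,0,0,1.5]
    - [1,2.6,-2.7,0,0,0,1.5]
    - [1,2.6,-2.7,0,0,0,1.5]
    - [1,2.6,-2.7,0,0,0,1.5]
    - [1,2.6,-2.7,0,0,0,1.5]
    - [1,2.6,-2.7,0,0,0,1.5]
    - [1,2.4,-2.5,0,0,0,1.5]
    - [1,1,-1,0,0,0,0.7]
    - [1,0,0,0,0,0,0]
    - [1,0,0,0,0,0,0]
    - [1,0,0,0,0,0,0]

```text
clock: 13.7
eef_pos: [638.2, 70.2, 158.4]
tool_rot: [2.852, 1.568, 2.795]
force: [-0.9, 0.3, -0.5]
width: 85.5
```

```bash
python3 st.py b3:side b4:top; python3 -c "
import cv2,numpy as np
a=cv2.imread('pics/b4.png');b=cv2.imread('pics/b3.png')
cv2.imwrite('pics/b3c.png',np.hstack([cv2.resize(a[150:310,130:300],(425,400)),cv2.resize(b[180:350,195:345],(353,400))]))"
```

```text
t 13.7 pos [638.2  70.2 158.4] yawY 86.72 xax [-0.002  0.001 -1.   ] F [-0.9  0.3 -0.5] T [ 0.03 -0.02 -0.01] w 85.5 q [ 0.25  0.79 -0.72  1.6   0.6   0.98  0.86]
```

View pics/b3c.png

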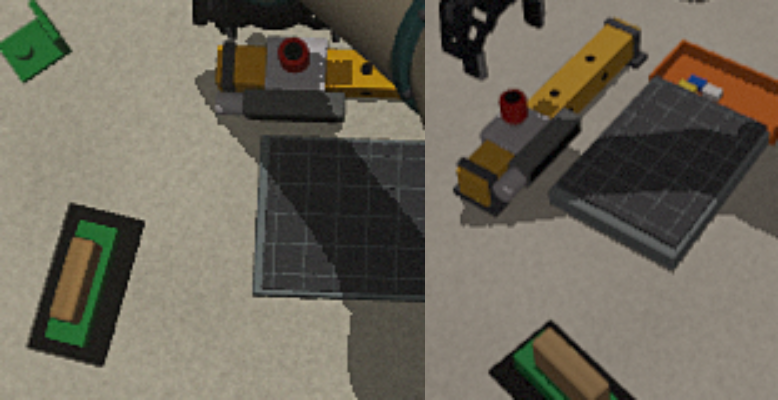

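View pics/b3.png

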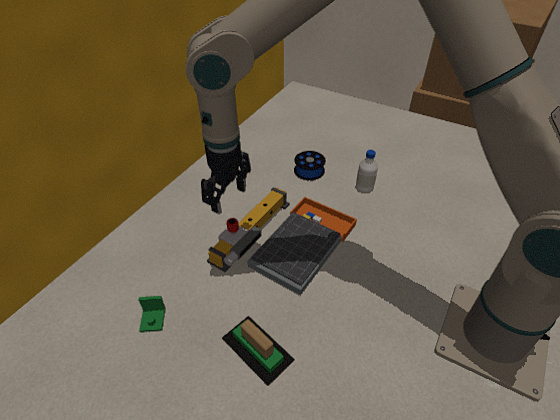

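Call:
arm_command:
  series:
    - [1,0.1,-0.1,-2,0,0,0]
    - [1,0,0,-2.5,0,0,0]
    - [1,0,0,-2,0,0,0]
    - [1,0,0,-1.5,0,0,0]
    - [1,0,0,-0.8,0,0,0]
    - [1,0,0,0,0,0,0]
    - [1,0,0,0,0,0,0]

```text
clock: 14.38
eef_pos: [640.8, 68.4, 71.7]
tool_rot: [1.094, 1.57, 1.036]
force: [-0.3, 0.5, 0.7]
width: 85.3
```

```bash
python3 st.py b5:side b6:top; python3 -c "
import cv2,numpy as np
a=cv2.imread('pics/b6.png');b=cv2.imread('pics/b5.png')
cv2.imwrite('pics/b5c.png',np.hstack([cv2.resize(a[140:240,180:280],(400,400)),cv2.resize(b[180:280,190:290],(400,400))]))"
```

```text
t 14.3833 pos [640.8  68.4  71.7] yawY 86.66 xax [ 0.  0. -1.] F [-0.3  0.5  0.7] T [ 0.01 -0.05 -0.02] w 85.3 q [ 0.22  0.9  -0.65  1.65  0.69  0.84  0.79]
```

View pics/b5c.png

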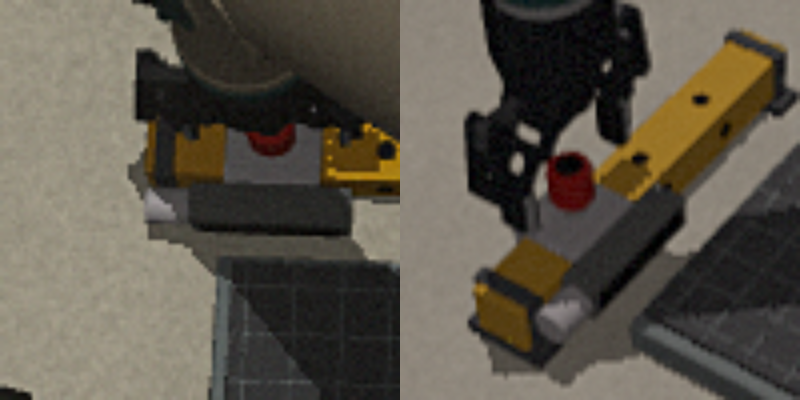

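```bash
python3 - <<'E'
from m import *
for P in((640,68.5,72),(640,68.5,86),(642.5,111,84),(637.5,26,84),(640,68.5,100)):
    print(P,(proj('side',P)-[190,180])*4,(proj('top',P)-[180,140])*4)
E
```

```text
(640, 68.5, 72) [170.15872756 194.5741795 ] [271.07031889 135.01135123]
(640, 68.5, 86) [168.22466584 179.26573495] [269.61953025 128.51569366]
(642.5, 111, 84) [125.5648614  222.93812271] [199.45238408 127.29335744]
(637.5, 26, 84) [209.37503476 141.99578165] [340.25438959 131.627488  ]
(640, 68.5, 100) [166.25263651 163.6592865 ] [268.13410917 121.86461452]
```

Call:
arm_command:
  series:
    - [1,0,0,-0.3,0,0,0]
    - [0.5,0,0,0,0,0,0]
    - [0,0,0,0,0,0,0]
    - [0,0,0,0,0,0,0]
    - [0,0,0,0,0,0,0]
    - [0,0,0,0,0,0,0]
    - [0,0,0,0,0,0,0]
    - [0,0,0,0,0,0,0]
    - [0,0,0,0,0,0,0]

```text
clock: 15.23
eef_pos: [640.8, 67.8, 68.7]
tool_rot: [-0.005, 1.57, -0.064]
force: [-1.4, -0.9, 4.3]
width: 29.1
```

```bash
python3 st.py
```

```text
t 15.2333 pos [640.8  67.8  68.7] yawY 86.61 xax [ 0. -0. -1.] F [-1.4 -0.9  4.3] T [-0.05  0.21 -0.03] w 29.1 q [ 0.22  0.9  -0.64  1.65  0.69  0.83  0.79]
```

Call:
arm_command:
  series:
    - [0,0,0,0.4,0,0,0]
    - [0,0,0,0.4,0,0,0]
    - [0,0,0,0.3,0,0,0]
    - [0,0,0,0,0,0,0]
    - [0,0,0,0,0,0,0]

```text
clock: 15.65
eef_pos: [640.7, 67.7, 78.9]
tool_rot: [2.048, 1.57, 1.989]
force: [3.5, 0.4, -8.4]
width: 28.6
```

```bash
python3 st.py
```

```text
t 15.65 pos [640.7  67.7  78.9] yawY 86.62 xax [-0.  0. -1.] F [ 3.5  0.4 -8.4] T [ 0.25 -0.59 -0.04] w 28.6 q [ 0.22  0.89 -0.65  1.64  0.68  0.85  0.8 ]
```

Call:
arm_command:
  series:
    - [0,-0.03,-0.4,0,0,0,0]
    - [0,-0.05,-0.8,0,0,0,0]
    - [0,-0.05,-0.8,0,0,0,0]
    - [0,-0.05,-0.8,0,0,0,0]
    - [0,-0.05,-0.8,0,0,0,0]
    - [0,-0.05,-0.8,0,0,0,0]
    - [0,-0.05,-0.8,0,0,0,0]
    - [0,-0.05,-0.8,0,0,0,0]
    - [0,-0.03,-0.6,0,0,0,0]
    - [0,-0.01,-0.3,0,0,0,0]
    - [0,0,0,0,0,0,0]
    - [0,0,0,0,0,0,0]
    - [0,0,0,0,0,0,0]

```text
clock: 16.73
eef_pos: [636.2, -2.7, 79.1]
tool_rot: [-1.917, 1.569, -1.976]
force: [2.8, -2.6, -8.8]
width: 28.9
```

```bash
python3 st.py b7:side b8:top; python3 -c "
import cv2,numpy as np
a=cv2.imread('pics/b8.png');b=cv2.imread('pics/b7.png')
cv2.imwrite('pics/b7c.png',np.hstack([cv2.resize(a[140:240,200:300],(400,400)),cv2.resize(b[170:270,200:300],(400,400))]))"
```

```text
t 16.7333 pos [636.2  -2.7  79.1] yawY 86.58 xax [-0.001 -0.002 -1.   ] F [ 2.8 -2.6 -8.8] T [-0.32 -0.59 -0.02] w 28.9 q [ 0.34  0.88 -0.66  1.67  0.69  0.84  0.89]
```

View pics/b7c.png

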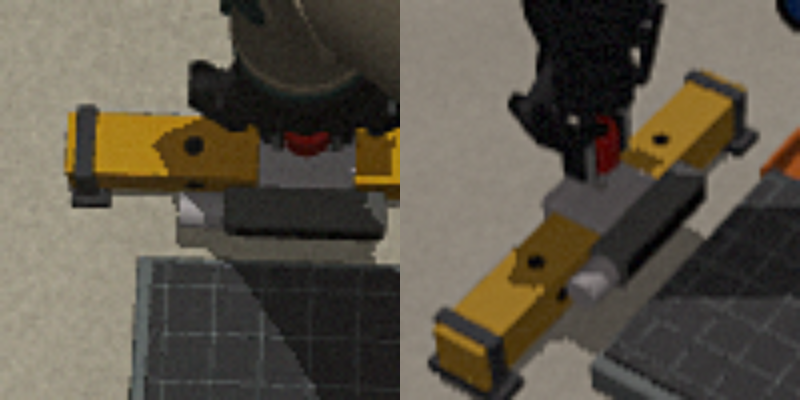

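Call:
arm_command:
  series:
    - [0,0,0,-0.3,0,0,0]
    - [0,0,0,-0.3,0,0,0]
    - [0,0,0,-0.2,0,0,0]
    - [0,0,0,0,0,0,0]
    - [0,0,0,0,0,0,0]

```text
clock: 17.25
eef_pos: [636.4, -1.3, 71.2]
tool_rot: [-2.689, 1.57, -2.748]
force: [1.7, -2.5, -6.0]
width: 28.4
```

```bash
python3 st.py
```

```text
t 17.25 pos [636.4  -1.3  71.2] yawY 86.63 xax [-0. -0. -1.] F [ 1.7 -2.5 -6. ] T [-0.53 -0.33  0.01] w 28.4 q [ 0.33  0.89 -0.65  1.67  0.7   0.83  0.88]
```

Call:
arm_command:
  series:
    - [0,0,0,-0.2,0,0,0]
    - [0,0,0,-0.1,0,0,0]
    - [0,0,0,0,0,0,0]
    - [0,0,0,0,0,0,0]
    - [0,0,0,0,0,0,0]

```text
clock: 17.67
eef_pos: [636.5, -1.0, 68.8]
tool_rot: [0.893, 1.571, 0.834]
force: [-0.4, -1.9, 0.1]
width: 28.5
```

```bash
python3 st.py
```

```text
t 17.6667 pos [636.5  -1.   68.8] yawY 86.62 xax [ 0.  0. -1.] F [-0.4 -1.9  0.1] T [-0.43  0.08 -0.02] w 28.5 q [ 0.33  0.89 -0.65  1.67  0.7   0.82  0.88]
```

Call:
arm_command:
  series:
    - [0,0,0,-0.1,0,0,0]
    - [0,0,0,0,0,0,0]
    - [0,0,0,0,0,0,0]
    - [0,0,0,0,0,0,0]

```text
clock: 18.0
eef_pos: [636.6, -0.7, 68.7]
tool_rot: [0.463, 1.57, 0.404]
force: [-2.1, -2.3, 5.7]
width: 28.2
```

```bash
python3 st.py c1:side c2:top; python3 -c "
import cv2,numpy as np
a=cv2.imread('pics/c2.png');b=cv2.imread('pics/c1.png')
cv2.imwrite('pics/c1c.png',np.hstack([cv2.resize(a[140:310,130:300],(400,400)),cv2.resize(b[170:270,200:300],(400,400))]))"
```

```text
t 18.0 pos [636.6  -0.7  68.7] yawY 86.63 xax [ 0.001  0.    -1.   ] F [-2.1 -2.3  5.7] T [-0.44  0.58  0.01] w 28.2 q [ 0.33  0.89 -0.65  1.67  0.7   0.82  0.88]
```

View pics/c1c.png

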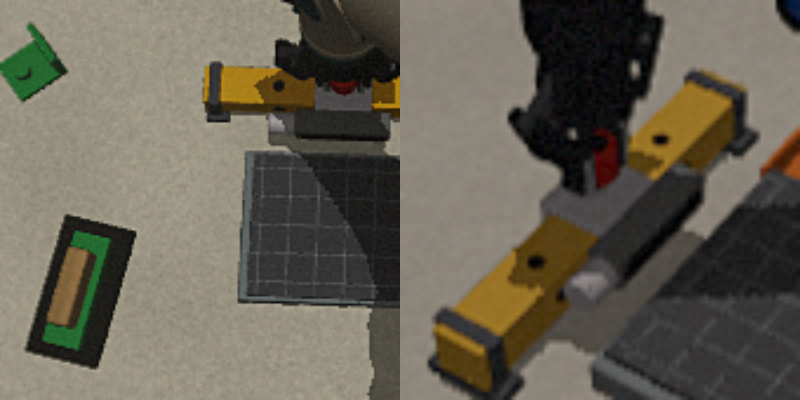

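View pics/c1.png

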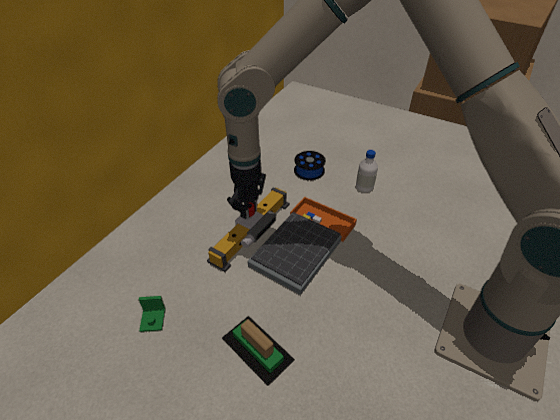

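```bash
python3 -c "
from cell import ctrl
print(ctrl.finish_job())"
```

```text
the job is handed in; nothing more can be done
None
```

I wiped the three scraps into the orange tray with the scraper block and never touched them with the gripper. I then set the block down flat on the middle of its mat and let go. After that I gripped the red knob, lifted the plunger about 10 mm, slid the section about 70 mm to the middle hole and let the pin down. I handed the job in at about 18 s, still holding the knob.

**Pin:** The tool height with the pin down is 68.7 mm, the same as at the starting hole. Lowering stopped firmly there, with the vertical force going from -6 N (spring) to +5.7 N. In the last pictures, the starting hole and the far hole are both empty.

**Scraps and scraper:** The side picture taken after the wipe shows all three scraps in the tray. The scraper block is flat and centred on the mat to within a few millimetres, judging by the pictures.

**Spool, bottle and bracket:** They look unmoved in the pictures; I did not measure them again.

**Disagreements:** The networks confused the scraps with one another and took the tray for other things. I measured from the pictures with the calibration instead, and the two cameras agreed to within about 2–4 mm for most things, up to about 10 mm at the plate corners. About 2 N of side force from the slide remained on the knob at the end.

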